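Scoop the potatoes onto the griddle and hold its dial at the third click

ROBOT

A 6-joint arm with a two-finger parallel gripper is mounted at the origin on the work surface. World frame = base frame: x ahead of the robot, y to its left, z up, the work surface at z = 0. Lengths are in m, angles in rad, forces in N, time in s.
With the tool pointing down it reaches from about 0.3 to 0.775 m from the base axis. Payload 14.6 kg.
Tool frame: the origin (TCP) lies at the very end of the fingers, on their centre line; the grasp point (between the pads) lies 19 mm behind it; z points along the fingers, x is the direction in which the jaws open and shut, and the axes are right-handed (so a half turn about z gives the same grasp; the last joint's range is limited). The gripper opens to 94 mm and grips with 3 to 60 N. Pads are 16 mm wide; open, the fingers measure 119 mm over their backs; the gripper's body (75 mm by 177 mm) begins 78 mm behind the grasp point.
Start: joints at [1.105, 0.3, 1.521, -0, 1.321, -0.067], TCP at [0.214, 0.507, 0.205] pointing down, gripper open.
Joint ranges: [-3.03, 3.03], [-0.79, 2.21], [0.23, 2.52], [-1.04, 4.18], [0, 3.07], [-2.55, 2.55]. Speed limits (rad/s): [2.22, 2.22, 2.57, 3.14, 3.14, 3.14].

INTERFACE

Orientations are given as [roll, pitch, yaw] about the fixed x, y, z axes, in that order (R = Rz(yaw) Ry(pitch) Rx(roll)).
In Python, from station import ctrl gives the robot as it stands.
- The arm moves only by the shell command python3 -m inch 'ROWS' [FORCE]. ROWS is JSON, one flat list of numbers, 7 for each row, row after row: the shift along the tool's x, y, z in cm, then the turn, a rotation vector about the tool's x, y, z in rad, then the opening, from 0 (shut) to 1 (fully open). In form: [tx, ty, tz, wx, wy, wz, claw, tx, ty, tz, wx, wy, wz, claw, ...]. A call has 1 to 20 rows; each row shifts and turns the commanded pose from where the row before left it, along the tool's axes as they then stand; what a row does not reach is not made up. A row lasts 1/8 s, in which the tool goes at most 62.5 mm and 10.7 degrees, less where a joint would pass 70% of its speed; a pose out of reach is approached as far as the arm can. A call is refused whole if a number of a shift passes 6.25 or a number of a turn 0.188, either way. A call with a gripper value outside its range is refused whole. The fingers move at their own pace and stop on an object; FORCE is the grip in N (left out, the last holds). Time passes only in rows, so rows that do not move let the fingers close. It gives the time, the measured TCP pose, the force and the opening at its end, in the units of the state.
- ctrl.get_obs(): the state, without advancing time (a new reading comes with each control period).
- ctrl.camera(name): name is "side" or "top"; returns (picture, depth): 400x640x3 uint8, red, green, blue; 400x640 float32, m along the optical axis (not along the pixel's ray), 0 where there is no reading.
- ctrl.camera_params(name): a dict with "vertical_fov" (degrees; the focal length in pixels is half the picture's height over the tangent of half this angle, whatever the lens; pixels are square), "cx", "cy" (the principal point, pixels), "distortion" ([k1, k2, p1, p2, k3] as OpenCV has them; the pictures are not rectified), "camera_from_world" (4x4, takes a point from world to camera coordinates). Camera axes: x right, y down, z forward; pixel columns grow to the right and rows downward; lengths in m; the calibration is good to about 2 mm. A picture is of the moment at which its call begins. camera_params takes no time and is no camera call.
- ctrl.hand_in(): hands the job in, once; it reports no verdict.
Trained networks look in the newest picture that a camera, given by its name, has taken for a name from the list of things; names that differ only in an ending like _2 or _b are one class to them, and where a whole thing is asked for, a point or a joint stands for the part that bears it (a point fixed in the world has none). Each returns a list of dicts, best first, with "score" (0 to 1); they miss things now and then, are a little off and sometimes report something else, mostly with a low value. They report only what shows in the picture. A call takes as long as a camera call. They do not tell look-alikes from the thing itself.
- ctrl.spot_in(camera, label): "bbox" ([centre column, centre row, width, height] in pixels, round what is visible of it).
- ctrl.place_of(camera, label): "centre" ([column, row] in pixels: a listed point, or the origin of a listed thing).
The state is a dict: "time_s": time; "qpos": joint angles; "joint_vel": joint speeds; "tau": joint torques, N m; "ee_pos": TCP position; "eef_rot": TCP orientation; "force": force on the tool from outside, world axes, zero at the start; "moment": the same for the moment, N m; "grip_width": finger opening in m.
Only numpy, scipy, OpenCV 4.12 (cv2) and the standard library are available. Lean on these libraries where they do the work, as an engineer would, in place of code of your own. Each camera call takes 0.05 s, during which the arm holds its last target. There are 200 camera calls.

TASK

Use the scoop to move all three baby potatoes from the steel prep tray onto the griddle plate, without touching the potatoes with the robot or disturbing the other things on the bar. Lay the scoop down flat on the bar and let go of it, then turn the griddle's spring-return dial clockwise past the first two clicks to the third (the red mark) and keep holding it there against its spring: finish while still holding the dial.

Things in the scene. Friction and masses are not known exactly. Their poses are not given: they have to be found in the camera images.
- scoop_grip (a point): Centre of the wooden handle of the loose aluminium scoop (120 g), which starts flat on the bar. The handle is a level bar, 90 mm long along x, 16 mm wide in y, 22 mm high; this point is 60 mm above the scoop's underside. Pinch it from above, fingers closing along y. Axes: +x runs from the mouth to the handle's free end, z up. scoop describes the pan.
- tray_in (a point): Centre of the inner floor of the open steel prep tray (fixed to the bar). Inside it is 210 mm long in x and 104 mm wide in y; walls and floor 5 mm thick, rim 31 mm above this point. The potatoes lie in the half towards its -x end wall, the other half is empty. At the start the -x ends of tray and scoop, and the scoop's mouth, face roughly towards the robot.
- potato0_center (a point): Centre of a freshly washed baby potato, rigid, rounded, 36 mm long by 26 mm thick, about 16 g; it rolls easily and slips on the polished scoop and tray (friction about 0.25).
- potato1_center (a point): Centre of a freshly washed baby potato, rigid, rounded, 36 mm long by 26 mm thick, about 16 g; it rolls easily and slips on the polished scoop and tray (friction about 0.25).
- potato2_center (a point): Centre of a freshly washed baby potato, rigid, rounded, 36 mm long by 26 mm thick, about 16 g; it rolls easily and slips on the polished scoop and tray (friction about 0.25).
- griddle_plate (a point): Centre of the top of the electric griddle's dark plate (fixed), 60 mm above the bar. Inside the steel rim the plate is 246 mm long in x and 226 mm wide in y; the rim stands 18 mm above the plate. The control pod joins its -y side, pod top 10 mm above the plate; the dial's axis is 170 mm from this point along -y.
- dial_grip (a point): Grip centre of the spring-return dial on the griddle's pod, on its upright axis. The grip is a bar 44 mm long along this point's x (turns with the dial), 12 mm wide in y, 26 mm high, on a disc 48 mm across and 6 mm high; this point is 19 mm above the pod, 13 mm below the bar's top. A white line on the +x half of the bar is the pointer.
- dial (a joint): Dial angle, rad: 0 at rest (pointer at the white mark), growing clockwise seen from above, end stop 1.45. Detents at 0.4 and 0.8 (black marks) and 1.2 (the third, wider red mark). A spring (0.04 N m at rest, 0.14 N m at the third) turns it back to 0 whenever it is let go; a click of about 0.03 N m comes before each detent.
- scoop: The scoop; origin at the centre of the underside of its pan, 80 mm from scoop_grip along -x and 60 mm below it, same axes. Flat floor 2 mm thick and 94 mm wide; its front edge (the open mouth, full width) is at x = -45 mm, the back wall (48 mm high) at x = +45 mm. Side walls 35 mm high and 2 mm thick, from the back wall forward to x = -22 mm only; open on top.
- potato0: A potato; origin on its underside, 13 mm from its centre.
- potato1: A potato; origin on its underside, 13 mm from its centre.
- potato2: A potato; origin on its underside, 13 mm from its centre.
- canister: Bystander: white flip-top canister with blue lid, 88 mm wide, 140 mm high, origin under its centre.
- burger_press: Bystander: stainless burger press with push handle, 120 mm wide, 112 mm high, origin under its centre.
- dish: Bystander: small black ceramic dish, 100 mm wide, 32 mm high, origin under its centre.
- pepper_jar: Bystander: small amber jar with steel cap, 48 mm wide, 90 mm high, origin under its centre.
- turner: Bystander: bamboo turner, 300 mm long, lying flat, handle to its own -x.
Things that resemble listed ones, but are neither listed nor needed, are in the scene too. Leave any orange look-alike of the scoop alone.

How it is judged:
On the way, in this order (a step that is already met when the one before it is completed fails the run):
1. a potato is carried in the scoop, clear of the tray (((x of potato0_center in the frame of scoop_grip between -0.125 and -0.03 m and y of potato0_center in the frame of scoop_grip between -0.05 and 0.05 m and z of potato0_center in the frame of scoop_grip between -0.062 and -0.005 m and height (world z) of potato0_center above 0.06 m and contact force between potato0 and scoop above 0.01 N) or (x of potato1_center in the frame of scoop_grip between -0.125 and -0.03 m and y of potato1_center in the frame of scoop_grip between -0.05 and 0.05 m and z of potato1_center in the frame of scoop_grip between -0.062 and -0.005 m and height (world z) of potato1_center above 0.06 m and contact force between potato1 and scoop above 0.01 N) or (x of potato2_center in the frame of scoop_grip between -0.125 and -0.03 m and y of potato2_center in the frame of scoop_grip between -0.05 and 0.05 m and z of potato2_center in the frame of scoop_grip between -0.062 and -0.005 m and height (world z) of potato2_center above 0.06 m and contact force between potato2 and scoop above 0.01 N))), for 0.2 s.
2. all three potatoes lie on the griddle plate inside its rim (x of potato0_center in the frame of griddle_plate between -0.125 and 0.125 m and y of potato0_center in the frame of griddle_plate between -0.115 and 0.115 m and z of potato0_center in the frame of griddle_plate between 0.004 and 0.03 m and x of potato1_center in the frame of griddle_plate between -0.125 and 0.125 m and y of potato1_center in the frame of griddle_plate between -0.115 and 0.115 m and z of potato1_center in the frame of griddle_plate between 0.004 and 0.03 m and x of potato2_center in the frame of griddle_plate between -0.125 and 0.125 m and y of potato2_center in the frame of griddle_plate between -0.115 and 0.115 m and z of potato2_center in the frame of griddle_plate between 0.004 and 0.03 m), for 0.3 s.
3. the scoop lies flat on the bar, let go (height (world z) of scoop_grip below 0.075 m and angle between scoop_grip's own z axis and vertical below 0.15 rad and contact force between scoop and the fingers below 0.1 N and linear speed of scoop below 0.03 m/s), for 0.2 s.
4. the dial is held at the third detent (value of joint dial between 1.06 and 1.34 rad and contact force between the fingers and dial above 0.5 N), for 0.5 s.
At the end, for the whole second after the job is handed in: The fingers hold the dial (contact force over 0.5 N) at 1.06 to 1.34 rad; all three potatoes lie on the griddle plate inside the rim; the scoop lies flat (within 0.15 rad) at bar level, handle centre lower than 75 mm, at rest and not touched by the fingers (all of step 2 and all of step 3 and all of step 4); the arm keeps its last pose, push and grip.
It fails at once if the robot touches a potato (contact force between any of potato0, potato1, potato2 and the fingers above 0.3 N or contact force between any of potato0, potato1, potato2 and the arm above 0.3 N).
It fails at once if a bystander is moved by more than 25 mm (distance of any of canister, burger_press, dish, pepper_jar, turner from where it was at the start of the episode above 0.025 m).
It also fails if it takes over 67 s, if anything falls off the work surface, if the arm or the gripper's body presses on something with over 40 N, if the wrist force passes 120 N, or if a joint passes its speed limit or range.

## Working session

There is one attempt and no reset: what is moved stays moved. The work goes in short steps, Python scripts to look and compute and a shell command to move; the robot and the scene stay as the last step left them, time stands still between calls to the robot, and variables do not carry over. Pictures are saved under pics/ and viewed, about 8 in all and at most 12, crops included, and the job is handed in when it is done.

```bash
ls; mkdir -p pics; cat > h.py <<'E'
from station import ctrl
import numpy as np, cv2
from scipy.spatial.transform import Rotation as R
def P(n):
    p=ctrl.camera_params(n); f=200/np.tan(np.radians(p['vertical_fov']/2))
    return np.array([[f,0,p['cx']],[0,f,p['cy']],[0,0,1]]),np.array(p['distortion'],float),np.array(p['camera_from_world'])
def ray(n,uv):
    K,d,T=P(n); x=cv2.undistortPoints(np.array([[uv]],float),K,d)[0,0]
    Ri=T[:3,:3].T; return -Ri@T[:3,3], Ri@np.array([x[0],x[1],1.])
def atz(n,uv,z):
    o,r=ray(n,uv); return o+r*(z-o[2])/r[2]
def dep(n,uv,D):
    o,r=ray(n,uv); return o+r*D[int(round(uv[1])),int(round(uv[0]))]
def proj(n,X):
    K,d,T=P(n); X=np.atleast_2d(np.array(X,float)); rv=cv2.Rodrigues(T[:3,:3])[0]
    return cv2.projectPoints(X,rv,T[:3,3].copy(),K,d)[0][:,0]
def cloud(n,D):
    K,d,T=P(n); v,u=np.mgrid[0:400,0:640]; uv=np.stack([u,v],-1).reshape(-1,1,2).astype(float)
    x=cv2.undistortPoints(uv,K,d)[:,0]; c=np.c_[x,np.ones(len(x))]*D.reshape(-1,1)
    return ((c-T[:3,3])@T[:3,:3]).reshape(400,640,3)
def save(n,img): cv2.imwrite('pics/'+n+'.png',img[...,::-1])
E
python3 - <<'E'
from h import *
np.set_printoptions(precision=3,suppress=True)
im={}
for c in('top','side'):
    a,D=ctrl.camera(c); im[c]=a; np.save(f'pics/{c}0.npy',D); np.save(f'pics/{c}0i.npy',a)
    o,r=ray(c,(320,200)); print(c,o,r)
    for l in['scoop_grip','tray_in','potato0_center','griddle_plate','dial_grip','scoop']:
        for q in ctrl.place_of(c,l)[:4]:
            uv=q['centre']; print(l,round(q['score'],2),np.array(uv),dep(c,uv,D))
save('a',np.vstack([im['top'],im['side']])[:, :]) 
E
```

```text
pics
top [ 0.473 -0.018  1.326] [ 0.056 -0.003 -0.998]
scoop_grip 0.85 [223.1 179.8] [0.604 0.288 0.068]
scoop_grip 0.64 [271.6 220.8] [0.476 0.134 0.03 ]
scoop_grip 0.63 [222.7 265.1] [0.333 0.28  0.075]
tray_in 0.9 [272.9 206.4] [0.524 0.134 0.006]
tray_in 0.51 [221.5 185.1] [0.587 0.293 0.068]
potato0_center 0.59 [276.7 231.7] [0.441 0.116 0.03 ]
griddle_plate 0.82 [364.8 209.7] [ 0.516 -0.166  0.058]
dial_grip 0.48 [418.3 207.4] [ 0.525 -0.328  0.099]
scoop 0.87 [225.5 213.4] [ 0.498  0.294 -0.003]
scoop 0.75 [205.8 270.3] [0.306 0.355 0.002]
side [0.248 0.837 0.884] [ 0.242 -0.699 -0.673]
scoop_grip 0.89 [248.9 293.8] [0.598 0.3   0.06 ]
scoop_grip 0.81 [375.5 316.8] [0.331 0.287 0.073]
tray_in 0.65 [305.6 261.7] [0.531 0.14  0.007]
potato0_center 0.52 [346.8 263.3] [0.432 0.134 0.029]
griddle_plate 0.86 [348.9 168.8] [ 0.508 -0.158  0.062]
dial_grip 0.5 [358.  127.5] [ 0.525 -0.319  0.089]
scoop 0.91 [289.6 316.1] [0.514 0.291 0.004]
scoop 0.68 [377.9 368.2] [0.306 0.355 0.002]
```

```bash
python3 -c "
import cv2;a=cv2.imread('pics/a.png');cv2.imwrite('pics/a1.png',cv2.resize(a,(480,600)));cv2.imwrite('pics/top.png',a[:400]);cv2.imwrite('pics/side.png',a[400:])"
```

```text
(no output)
```

View pics/top.png

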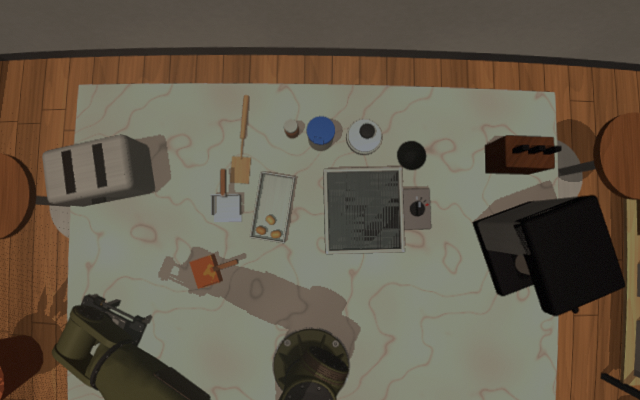

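View pics/side.png

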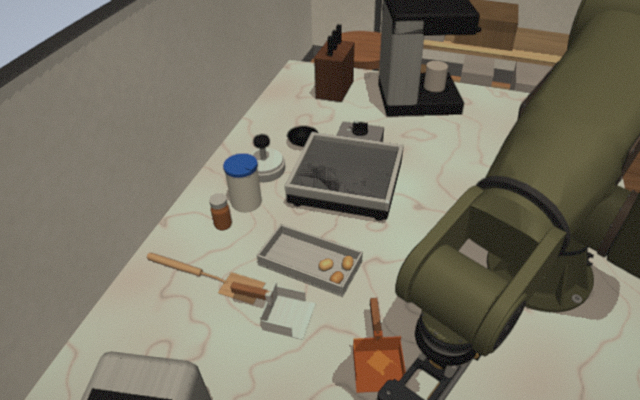

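The network offers two scoops. The plain aluminium one is at top (225,200) and side (285,312). The orange look-alike is at top (207,270) and side (378,360), and I will leave it alone. The aluminium scoop fits: it is grey, and its handle points away from the robot. Next I'll measure and confirm with a crop.

```bash
python3 - <<'E'
from h import *
np.set_printoptions(precision=4,suppress=True)
C={};I={}
for c in('top','side'):
    D=np.load(f'pics/{c}0.npy'); I[c]=np.load(f'pics/{c}0i.npy'); C[c]=cloud(c,D)
def sel(c,x0,x1,y0,y1,z0,z1):
    q=C[c]; m=(q[...,0]>x0)&(q[...,0]<x1)&(q[...,1]>y0)&(q[...,1]<y1)&(q[...,2]>z0)&(q[...,2]<z1); return m
def rect(m,c,t):
    p=C[c][m]; r=cv2.minAreaRect((p[:,:2]*1000).astype(np.float32)); print(c,t,len(p),'ctr',np.array(r[0]),'size',np.array(r[1]),'ang',round(r[2],1),'zmed',np.median(p[:,2]))
for c in C:
    rect(sel(c,.53,.70,.26,.33,.058,.08),c,'handle')
    rect(sel(c,.43,.67,.24,.35,.02,.08),c,'scoop')
    rect(sel(c,.39,.66,.05,.22,.03,.045),c,'tray rim')
    rect(sel(c,.37,.66,-.32,-.03,.065,.09),c,'griddle rim')
    rect(sel(c,.45,.60,-.40,-.30,.085,.12),c,'dial')
    rect(sel(c,.45,.60,-.42,-.29,.06,.078),c,'pod')
    rect(sel(c,.42,.62,.10,.17,.001,.012),c,'tray floor')
for c in C:
    m=sel(c,.40,.56,.07,.19,.013,.04)
    hsv=cv2.cvtColor(I[c],cv2.COLOR_RGB2HSV); m&=(hsv[...,1]>90)&(hsv[...,0]<28)
    n,l,s,ce=cv2.connectedComponentsWithStats(m.astype(np.uint8))
    for i in range(1,n):
        if s[i,4]>8: 
            p=C[c][l==i]; print(c,'pot',ce[i],s[i,4],p.mean(0),p.min(0),p.max(0))
o=ctrl.get_obs(); print({k:np.round(o[k],3) for k in('time_s','qpos','ee_pos','eef_rot','grip_width')})
print(R.from_euler('xyz',o['eef_rot']).as_matrix())
t=I['top']; a=cv2.resize(t[150:260,190:310],(600,550),interpolation=3); b=cv2.resize(t[175:240,395:440],(200,289),interpolation=3)
o=np.zeros((550,800,3),np.uint8);o[:,:600]=a;o[:289,600:]=b; save('crop',o)
E
```

```text
top handle 153 ctr [596.6464 288.9449] size [90.5168 16.4729] ang 1.5 zmed 0.07080092466671302
top scoop 287 ctr [568.3807 288.8607] size [146.9691  92.6829] ang 1.2 zmed 0.06608666884354639
top tray rim 389 ctr [522.0165 134.5187] size [114.9972 220.2071] ang 81.8 zmed 0.034851519279765285
top griddle rim 1890 ctr [ 516.1667 -178.2187] size [271.009  286.4182] ang 2.4 zmed 0.0759407384490288
top dial 60 ctr [ 522.8502 -329.1852] size [43.7038 10.041 ] ang 0.3 zmed 0.10046685288173962
top pod 963 ctr [ 522.7507 -331.8471] size [131.1221  85.0003] ang 0.7 zmed 0.0703386955991719
top tray floor 1000 ctr [520.497  135.0247] size [ 69.7784 198.2622] ang 89.7 zmed 0.005338543339434298
side handle 377 ctr [595.0407 294.2155] size [91.288  18.6667] ang 2.8 zmed 0.06954875022157003
side scoop 911 ctr [567.8804 292.4458] size [145.9166  97.4621] ang 1.8 zmed 0.04990137899558049
side tray rim 843 ctr [522.4794 136.7572] size [119.609  221.6798] ang 82.2 zmed 0.034580505918349616
side griddle rim 2041 ctr [ 516.3041 -174.383 ] size [271.4647 292.7696] ang 2.3 zmed 0.07609205796099873
side dial 
[... 475 characters left out ...]
854 0.0349]
top pot [275.5 234. ] 62 [0.433  0.1204 0.0282] [0.4229 0.1056 0.0198] [0.4429 0.1357 0.0349]
side pot [347.3306 262.4711] 121 [0.4317 0.1302 0.0268] [0.4206 0.1101 0.0142] [0.4446 0.1422 0.0342]
side pot [325.4846 264.0923] 130 [0.4783 0.1488 0.0263] [0.4644 0.133  0.0143] [0.4931 0.161  0.0348]
side pot [336.6638 276.7931] 116 [0.4431 0.1778 0.0276] [0.4314 0.161  0.0164] [0.4571 0.1894 0.0337]
{'time_s': np.float64(0.7), 'qpos': array([ 1.105,  0.3  ,  1.521, -0.   ,  1.321, -0.067]), 'ee_pos': array([0.214, 0.507, 0.205]), 'eef_rot': array([3.142, 0.   , 1.172]), 'grip_width': np.float64(0.094)}
[[ 0.3883  0.9216  0.    ]
 [ 0.9216 -0.3883 -0.    ]
 [-0.      0.     -1.    ]]
```

View pics/crop.png

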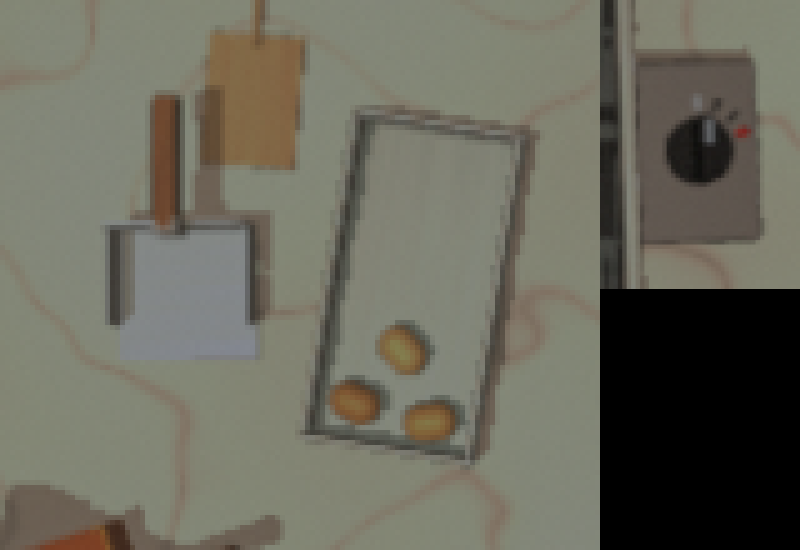

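The crop confirms the plain aluminium scoop at top (225,200). The tray is yawed about -8°, with three potatoes near its -x wall. The dial pointer is at the white mark, with the red mark clockwise of it. I'll move above the scoop handle.

```bash
python3 -m inch '[-0.52,4.37,0,0,0,0,1, -0.52,4.37,0,0,0,0,1, -0.52,4.37,0,0,0,0,1, -0.52,4.37,0,0,0,0,1, -0.52,4.37,0,0,0,0,1, -0.52,4.37,0,0,0,0,1, -0.52,4.37,0,0,0,0,1, -0.52,4.37,0,0,0,0,1, -0.52,4.37,0,0,0,0,1, -0.52,4.37,0,0,0,0,1, 0,0,0,0,0,-0.142,1, 0,0,0,0,0,-0.142,1, 0,0,0,0,0,-0.141,1, 0,0,0,0,0,0,1]'
```

```text
time_s: 2.45
ee_pos: [0.5961, 0.2892, 0.2054]
eef_rot: [-3.141, 0.0, 1.596]
force: [0.7, -0.4, -0.2]
grip_width: 0.0938
```

```bash
python3 -m inch '[0,0,3.5,0,0,0,1, 0,0,3.5,0,0,0,1, 0,0,3.5,0,0,0,1, 0,0,3,0,0,0,1, 0,0,2,0,0,0,1, 0,0,0.9,0,0,0,1, 0,0,0,0,0,0,1, 0,0,0,0,0,0,0, 0,0,0,0,0,0,0, 0,0,0,0,0,0,0, 0,0,0,0,0,0,0, 0,0,0,0,0,0,0, 0,0,0,0,0,0,0]' 55
```

```text
time_s: 4.08
ee_pos: [0.5961, 0.2892, 0.0414]
eef_rot: [-3.141, 0.0, 1.597]
force: [-0.0, -0.5, 0.6]
grip_width: 0.0372
```

```bash
python3 -m inch '[0,0,0,0,0,0,0, 0,0,0,0,0,0,0, 0,0,0,0,0,0,0, 0,0,0,0,0,0,0, 0,0,-0.5,0,0,0,0, 0,0,-2,0,0,0,0, 0,0,-3,0,0,0,0, 0,0,-3,0,0,0,0, 0,0,-3,0,0,0,0, 0,0,0,0,0,0,0]' 55; python3 - <<'E'
from h import *
np.set_printoptions(precision=4,suppress=True)
im,D=ctrl.camera('top'); C=cloud('top',D); s,E=ctrl.camera('side'); S=cloud('side',E)
print(ctrl.get_obs()['ee_pos'],ctrl.get_obs()['force'])
for n,q,I in(('top',C,im),('side',S,s)):
    g=I.astype(int)
    m=(q[...,0]>.44)&(q[...,0]<.57)&(q[...,1]>.22)&(q[...,1]<.36)&(q[...,2]>.08)&(q[...,2]<.17)
    p=q[m]; r=cv2.minAreaRect((p[:,:2]*1000).astype(np.float32)); print(n,len(p),r,np.percentile(p[:,2],[1,50,99]))
    f=p[(p[:,0]>.475)&(p[:,0]<.55)&(abs(p[:,1]-.289)<.038)]
    A=np.c_[f[:,:2]-[.516,.289],np.ones(len(f))]; c=np.linalg.lstsq(A,f[:,2],rcond=None)[0]; print('floor plane',c,len(f))
save('lift',s[200:400,200:420])
E
```

```text
time_s: 5.32
ee_pos: [0.5971, 0.2896, 0.1601]
eef_rot: [3.136, -0.002, 1.597]
force: [-1.2, 0.6, -1.1]
grip_width: 0.0159
[0.5959 0.2891 0.1562] [ 0.0088 -0.0693 -1.5902]
top 245 ((518.083740234375, 253.21572875976562), (86.7701644897461, 35.73824691772461), 4.926365375518799) [0.1164 0.1219 0.1684]
floor plane [0.0063 0.001  0.1206] 91
side 2377 ((518.3192138671875, 289.7568359375), (93.43144226074219, 98.4189453125), 1.4837656021118164) [0.1155 0.1196 0.1653]
floor plane [ 0.0014 -0.0043  0.1181] 994
```

```bash
python3 -m inch '[-1.5,0.4,0,0,0,0,0, -2.9,0.8,0,0,0,0,0, -2.9,0.8,0,0,0,0,0, -2.9,0.8,0,0,0,0,0, -2.9,0.8,0,0,0,0,0, -2.9,0.8,0,0,0,0,0, -1.38,0.41,0,0,0,0.042,0, 0,0,0,0,0,0.042,0, 0,0,0,0,0,0.042,0, 0,0,0,0,0,0.042,0, 0,0,0,0,0,0,0, 0,0,0,0,0,0,0]' 55; python3 - <<'E'
from h import *
np.set_printoptions(precision=4,suppress=True)
im,D=ctrl.camera('top'); s,E=ctrl.camera('side'); S=cloud('side',E);C=cloud('top',D)
o=ctrl.get_obs();print(o['ee_pos'],o['eef_rot'],o['force'])
cen=np.array([.522,.1348]);a=np.radians(-8.1);M=np.array([[np.cos(a),np.sin(a)],[-np.sin(a),np.cos(a)]])
for n,q in(('top',C),('side',S)):
    uv=(q[...,:2]-cen)@M.T
    for z0,z1 in((.026,.033),(.033,.039)):
        m=(abs(uv[...,0])<.125)&(abs(uv[...,1])<.07)&(q[...,2]>z0)&(q[...,2]<z1); w=uv[m]; print(n,'rim',len(w),w.min(0),w.max(0))
    m=(abs(uv[...,0]-.05)<.06)&(abs(uv[...,1])<.07)&(q[...,2]>.09)&(q[...,2]<.17); w=uv[m]; z=q[m][:,2]; print(n,'scoop',w.min(0),w.max(0),np.percentile(z,[1,50,99]))
save('over',np.hstack([cv2.resize(im[150:260,230:320],(360,440),interpolation=3),cv2.resize(s[190:300,240:350],(440,440),interpolation=3)]))
E
```

```text
time_s: 6.92
ee_pos: [0.6486, 0.1168, 0.1562]
eef_rot: [-3.141, 0.0, 1.429]
force: [-0.4, 0.3, -2.2]
grip_width: 0.0156
[0.6487 0.1167 0.1563] [-3.1414  0.0001  1.4293] [-0.0786  0.4447 -1.3767]
top rim 11 [ 0.0411 -0.0578] [ 0.1053 -0.0401]
top rim 30 [ 0.0434 -0.0576] [ 0.1099 -0.0402]Traceback (most recent call last):
  File "<stdin>", line 10, in <module>
    return umr_minimum(a, axis, None, out, keepdims, initial, where)
ValueError: zero-size array to reduction operation minimum which has no identity
```

```bash
python3 - <<'E'
from h import *
np.set_printoptions(precision=4,suppress=True)
s,E=ctrl.camera('side'); S=cloud('side',E)
cen=np.array([.522,.1348]);a=np.radians(-8.1);M=np.array([[np.cos(a),np.sin(a)],[-np.sin(a),np.cos(a)]])
q=S;uv=(q[...,:2]-cen)@M.T
for z0,z1 in((.026,.033),(.033,.039)):
        m=(abs(uv[...,0])<.125)&(abs(uv[...,1])<.07)&(q[...,2]>z0)&(q[...,2]<z1); w=uv[m]; print('rim',len(w),w.min(0),w.max(0))
for z0,z1 in((.11,.125),(.14,.155),(.155,.17)):
    m=(abs(uv[...,0]-.05)<.06)&(abs(uv[...,1])<.07)&(q[...,2]>z0)&(q[...,2]<z1); w=uv[m]; z=q[m][:,2]; print('scoop',len(w),w.min(0),w.max(0),np.median(z))
save('over',cv2.resize(s[170:310,230:390],(800,700)[0:1]+(600,),interpolation=3))
E
```

```text
rim 608 [-0.1111 -0.0562] [0.1115 0.0611]
rim 483 [-0.1107 -0.058 ] [0.1109 0.0615]
scoop 1096 [ 0.0014 -0.0473] [0.0933 0.0517] 0.11764508032069348
scoop 303 [ 0.0253 -0.0475] [0.0939 0.0505] 0.14639799529801045
scoop 131 [ 0.0815 -0.0481] [0.1092 0.0483] 0.1616033813796194
```

View pics/over.png

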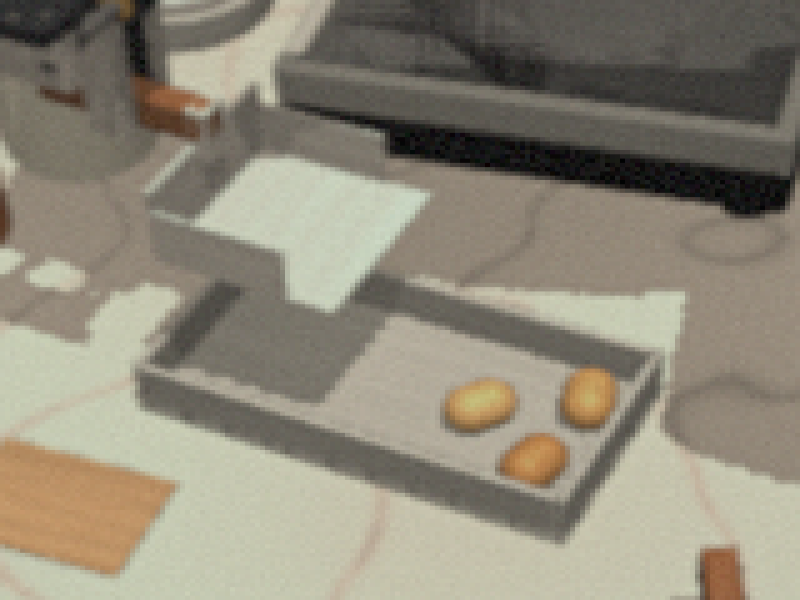

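The side view shows the scoop centred over the empty half of the tray: its v-offset matches the rim's within 1 mm. The potatoes sit at crop (480,405), (590,398) and (535,458). I'll lower with the mouth slightly down.

```bash
python3 -m inch '[0,0,2,-0.013,0,0,0, 0,0,2.5,-0.013,0,0,0, 0,0,2.5,0,0,0,0, 0,0,2,0,0,0,0, 0,0,1,0,0,0,0, 0,0,0.6,0,0,0,0, 0,0,0,0,0,0,0]' 55;python3 -m inch '[0,0,0.1,0,0,0,0, 0,0,0,0,0,0,0]' 55
```

```text
time_s: 7.95
ee_pos: [0.6508, 0.1165, 0.0507]
eef_rot: [3.115, -0.0, 1.429]
force: [-0.5, -0.2, -1.0]
grip_width: 0.0157
time_s: 8.2
ee_pos: [0.6508, 0.1165, 0.0499]
eef_rot: [3.115, -0.0, 1.429]
force: [-0.3, -0.2, -1.3]
grip_width: 0.0156
```

```bash
python3 -m inch '[0,0,0.1,0,0,0,0, 0,0,0,0,0,0,0]' 55;python3 -m inch '[0,0,0.05,0,0,0,0, 0,0,0,0,0,0,0]' 55
```

```text
time_s: 8.45
ee_pos: [0.6509, 0.1165, 0.0489]
eef_rot: [3.115, -0.0, 1.429]
force: [1.5, 0.3, 2.6]
grip_width: 0.0155
time_s: 8.7
ee_pos: [0.6509, 0.1165, 0.0483]
eef_rot: [3.115, -0.0, 1.429]
force: [2.0, -0.5, 4.7]
grip_width: 0.0154
```

```bash
python3 -m inch '[0,-0.3,-0.05,0,0,0,0, 0,-0.5,-0.013,0,0,0,0, 0,-0.5,-0.013,0,0,0,0, 0,-0.5,-0.013,0,0,0,0, 0,-0.5,-0.013,0,0,0,0, 0,-0.5,-0.013,0,0,0,0, 0,-0.5,-0.013,0,0,0,0, 0,-0.5,-0.013,0,0,0,0, 0,-0.5,-0.013,0,0,0,0, 0,-0.5,-0.013,0,0,0,0, 0,-0.5,-0.013,0,0,0,0, 0,-0.5,-0.013,0,0,0,0, 0,-0.5,-0.013,0,0,0,0]' 55; python3 - <<'E'
from h import *
s,E=ctrl.camera('side'); save('s1',cv2.resize(s[190:310,250:390],(700,600),interpolation=3))
E
```

```text
time_s: 10.32
ee_pos: [0.588, 0.1254, 0.0484]
eef_rot: [3.116, -0.0, 1.429]
force: [1.8, -1.1, 4.9]
grip_width: 0.0156
```

View pics/s1.png

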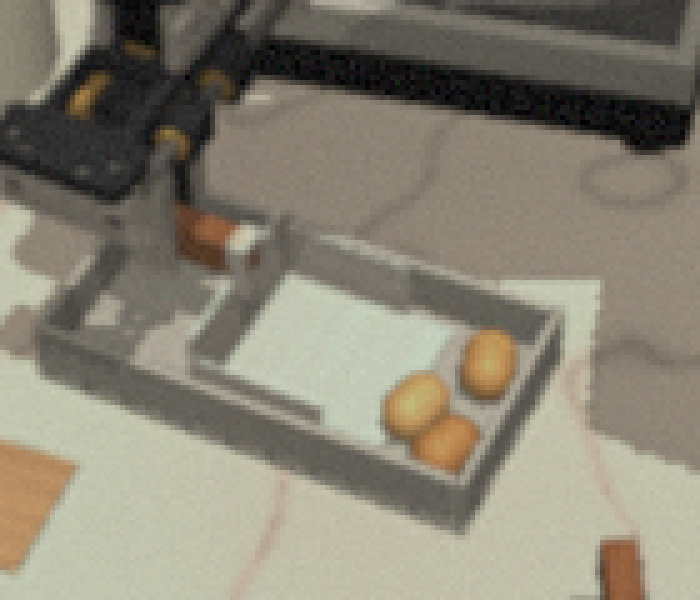

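The mouth is up to the potatoes, with one on the lip at (415,400). I'll continue toward the end wall.

```bash
python3 -m inch '[0,-0.4,-0.02,0,0,0,0, 0,-0.4,-0.012,0,0,0,0, 0,-0.4,-0.012,0,0,0,0, 0,-0.4,-0.012,0,0,0,0, 0,-0.4,-0.012,0,0,0,0, 0,-0.4,-0.012,0,0,0,0, 0,-0.4,-0.012,0,0,0,0, 0,-0.4,-0.012,0,0,0,0, 0,-0.4,-0.012,0,0,0,0, 0,-0.4,-0.012,0,0,0,0]' 55; python3 - <<'E'
from h import *
s,E=ctrl.camera('side'); save('s2',cv2.resize(s[200:300,270:390],(600,500),interpolation=3))
q=cloud('side',E); h=cv2.cvtColor(s,cv2.COLOR_RGB2HSV)
cen=np.array([.522,.1348]);a=np.radians(-8.1);M=np.array([[np.cos(a),np.sin(a)],[-np.sin(a),np.cos(a)]])
uv=(q[...,:2]-cen)@M.T
m=(abs(uv[...,0])<.105)&(abs(uv[...,1])<.055)&(q[...,2]>.012)&(q[...,2]<.045)&(h[...,1]>90)&(h[...,0]<28)
n,l,st,c=cv2.connectedComponentsWithStats(m.astype(np.uint8))
for i in range(1,n):
    if st[i,4]>15: print(c[i].round(),st[i,4],uv[l==i].mean(0).round(3),uv[l==i].min(0).round(3),uv[l==i].max(0).round(3),q[l==i][:,2].max().round(4))
E
```

```text
time_s: 11.62
ee_pos: [0.5484, 0.131, 0.0486]
eef_rot: [3.116, 0.0, 1.429]
force: [0.7, 0.6, 4.3]
grip_width: 0.0154
[344. 270.] 301 [-0.091  0.007] [-0.102 -0.05 ] [-0.073  0.049] 0.0371
```

View pics/s2.png

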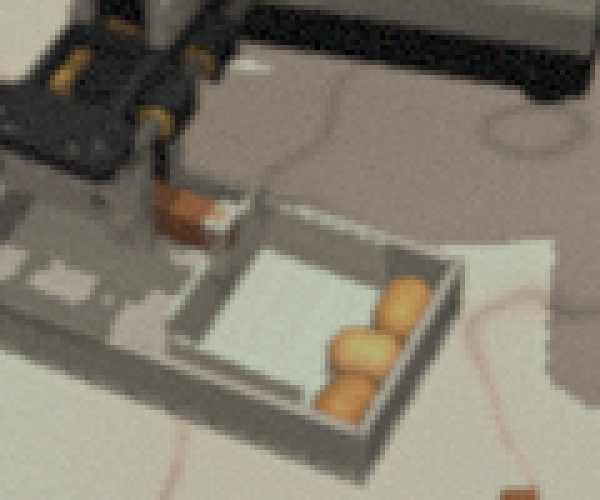

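All three potatoes are lined up at the end wall on the scoop's lip, at (405,305), (365,350) and (345,398). I'll push the last few mm, then tilt the mouth up with its edge sliding up the wall.

```bash
python3 -m inch '[0,-0.25,-0.007,0,0,0,0, 0,-0.25,-0.007,0,0,0,0, 0,0,0,0,0,0,0, 0,0.12,0.08,0.04,0,0,0, 0,0.12,0.1,0.04,0,0,0, 0,0.12,0.12,0.04,0,0,0, 0,0.12,0.12,0.04,0,0,0, 0,0.12,0.12,0.04,0,0,0, 0,0.12,0.12,0.04,0,0,0, 0,0.12,0.1,0.04,0,0,0, 0,0.12,0.1,0.04,0,0,0, 0,0,0,0,0,0,0]' 55; python3 - <<'E'
from h import *
s,E=ctrl.camera('side'); save('s3',cv2.resize(s[200:300,270:390],(600,500),interpolation=3))
E
```

```text
time_s: 13.18
ee_pos: [0.552, 0.1303, 0.0381]
eef_rot: [-2.847, 0.0, 1.429]
force: [-0.0, 0.3, -1.9]
grip_width: 0.0156
```

View pics/s3.png

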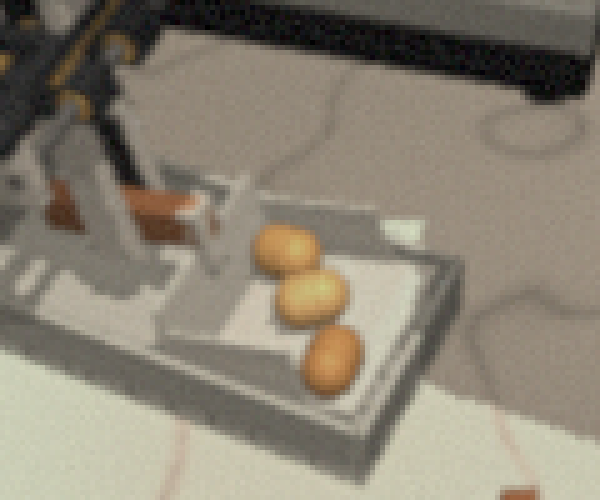

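All three are aboard: two near the back at (285,250) and (312,298), the third nearer the front at (332,360). I'll tilt a little more so it rolls back, then lift.

```bash
python3 -m inch '[0,0.1,0,0.045,0,0,0, 0,0.1,0,0.045,0,0,0, 0,0.1,0,0.045,0,0,0, 0,0,0,0,0,0,0, 0,0,0,0,0,0,0, 0,0,0,0,0,0,0]' 55; python3 - <<'E'
from h import *
s,E=ctrl.camera('side'); save('s4',cv2.resize(s[200:300,270:390],(600,500),interpolation=3))
E
```

```text
time_s: 13.98
ee_pos: [0.5548, 0.1302, 0.0383]
eef_rot: [-2.714, -0.0, 1.429]
force: [-0.2, -0.1, -1.7]
grip_width: 0.0157
```

View pics/s4.png

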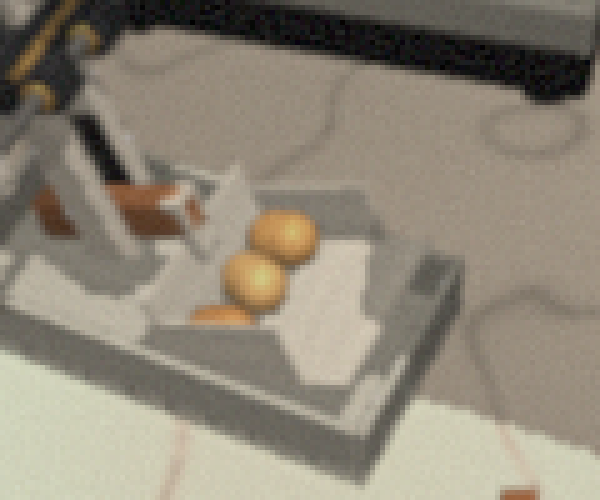

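All three are resting against the back wall. I'll lift out vertically and check by colour and depth.

```bash
cat >> h.py <<'E'
def pots(c='side',box=(.3,.75,-.35,.3,.02,.3)):
    s,E=ctrl.camera(c); q=cloud(c,E); h=cv2.cvtColor(s,cv2.COLOR_RGB2HSV); x0,x1,y0,y1,z0,z1=box
    m=(q[...,0]>x0)&(q[...,0]<x1)&(q[...,1]>y0)&(q[...,1]<y1)&(q[...,2]>z0)&(q[...,2]<z1)&(h[...,1]>120)&(h[...,0]>9)&(h[...,0]<28)
    n,l,st,ce=cv2.connectedComponentsWithStats(m.astype(np.uint8))
    for i in range(1,n):
        if st[i,4]>20: print(c,'blob',ce[i].round(),st[i,4],q[l==i].mean(0).round(3),'span',np.ptp(q[l==i],axis=0).round(3))
    return s
E
python3 -m inch '[0,-0.3,-0.68,0,0,0,0, 0,-0.62,-1.365,0,0,0,0, 0,-0.62,-1.365,0,0,0,0, 0,-0.62,-1.365,0,0,0,0, 0,-0.62,-1.365,0,0,0,0, 0,-0.62,-1.365,0,0,0,0, 0,-0.62,-1.365,0,0,0,0, 0,-0.62,-1.365,0,0,0,0, 0,-0.62,-1.365,0,0,0,0, 0,-0.3,-0.68,0,0,0,0, 0,0,0,0,0,0,0]' 55; python3 - <<'E'
from h import *
s=pots(); save('lift2',s)
for l in('potato0_center',):
    for r in ctrl.place_of('side',l): print(r)
E
```

```text
time_s: 15.4
ee_pos: [0.5556, 0.13, 0.1732]
eef_rot: [-2.713, -0.0, 1.429]
force: [0.6, -0.2, -1.5]
grip_width: 0.0156
side blob [273. 157.] 69 [0.591 0.127 0.294] span [0.018 0.071 0.02 ]
side blob [295. 198.] 103 [0.547 0.134 0.2  ] span [0.076 0.176 0.196]
side blob [275. 200.] 36 [0.595 0.132 0.18 ] span [0.017 0.01  0.015]
side blob [321. 209.] 215 [0.49  0.132 0.181] span [0.034 0.071 0.021]
side blob [375. 311.] 169 [0.336 0.274 0.072] span [0.028 0.057 0.008]
{'centre': [325.2, 205.7], 'score': 0.56}
{'centre': [347.6, 168.9], 'score': 0.19}
```

```bash
python3 -m inch '[-0.95,0.36,-0.17,0,0,0,0, -1.67,0.64,-0.29,0,0,0,0, -2.38,0.911,-0.416,0,0,0,0, -2.38,0.911,-0.416,0,0,0,0, -2.38,0.911,-0.416,0,0,0,0, -2.38,0.911,-0.416,0,0,0,0, -2.38,0.911,-0.416,0,0,0,0, -2.38,0.911,-0.416,0,0,0,0, -2.38,0.911,-0.416,0,0,0,0, -2.38,0.911,-0.416,0,0,0,0, -2.38,0.911,-0.416,0,0,0,0, -2.38,0.911,-0.416,0,0,0,0, -1.67,0.64,-0.29,0,0,0,0, -0.95,0.36,-0.17,0,0,0,0, 0,0,0,0,0,0,0]' 55; python3 - <<'E'
from h import *
s=pots(); save('b1',s); im,D=ctrl.camera('top'); save('b2',im)
save('b',np.hstack([cv2.resize(s[60:220,250:450],(400,320)),cv2.resize(im[130:290,290:490],(400,320))]))
for c in('top','side'):
  for l in('griddle_plate',):
    ctrl.camera(c)
    for r in ctrl.place_of(c,l)[:1]: print(c,r,atz(c,r['centre'],.06))
E
```

```text
time_s: 17.38
ee_pos: [0.6353, -0.1753, 0.1725]
eef_rot: [-2.712, -0.0, 1.428]
force: [-0.8, 0.4, -2.3]
grip_width: 0.0157
side blob [289.  81.] 46 [ 0.671 -0.178  0.293] span [0.014 0.073 0.019]
side blob [306. 117.] 41 [ 0.626 -0.166  0.202] span [0.024 0.015 0.019]
side blob [291. 120.] 26 [ 0.673 -0.173  0.18 ] span [0.018 0.008 0.017]
side blob [330. 125.] 99 [ 0.567 -0.177  0.181] span [0.031 0.047 0.019]
side blob [375. 311.] 169 [0.336 0.274 0.072] span [0.029 0.056 0.01 ]
side {'centre': [343.4, 169.0], 'score': 0.76} [ 0.5229357  -0.15612283  0.06      ]
```

View pics/b.png

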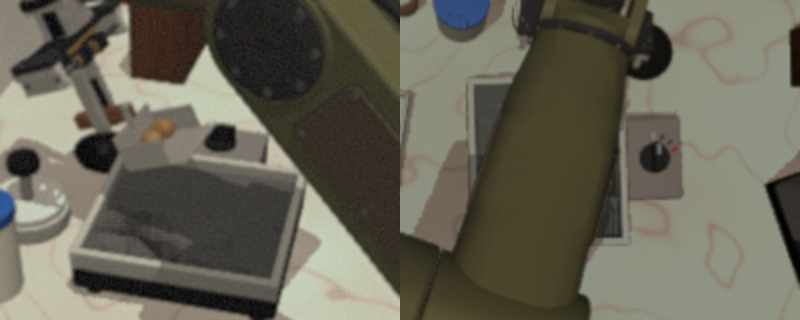

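The potatoes are in the scoop at (157,130) in the side half, over the plate. I'll lower, level, then tip slowly.

```bash
python3 -m inch '[0,0.2,0.45,0,0,0,0, 0,0.415,0.91,0,0,0,0, 0,0.415,0.91,0,0,0,0, 0,0.415,0.91,0,0,0,0, 0,0.415,0.91,0,0,0,0, 0,0.2,0.45,0,0,0,0, 0,0,0,-0.05,0,0,0, 0,0,0,-0.055,0,0,0, 0,0,0,-0.055,0,0,0, 0,0,0,-0.055,0,0,0, 0,0,0,-0.055,0,0,0, 0,0,0,-0.055,0,0,0, 0,0,0,-0.055,0,0,0, 0,0,0,-0.048,0,0,0, 0,0,0,0,0,0,0]' 55; python3 -m inch '[0,0,0,-0.02,0,0,0, 0,0,0,-0.02,0,0,0, 0,0,0,-0.02,0,0,0, 0,0,0,-0.02,0,0,0, 0,0,0,-0.02,0,0,0, 0,0,0,0,0,0,0, 0,0,0,0,0,0,0, 0,0,0,0,0,0,0]' 55; python3 - <<'E'
from h import *
s=pots(); save('c1',s)
E
```

```text
time_s: 19.55
ee_pos: [0.6349, -0.1747, 0.1235]
eef_rot: [-3.141, 0.0, 1.429]
force: [-0.5, 0.8, -1.0]
grip_width: 0.0157
time_s: 20.55
ee_pos: [0.6353, -0.1747, 0.1229]
eef_rot: [3.043, -0.0, 1.429]
force: [-0.0, 0.0, -2.0]
grip_width: 0.0156
side blob [297. 103.] 21 [ 0.641 -0.142  0.253] span [0.006 0.026 0.015]
side blob [295. 131.] 51 [ 0.665 -0.177  0.144] span [0.088 0.158 0.136]
side blob [313. 136.] 65 [ 0.611 -0.165  0.145] span [0.029 0.022 0.021]
side blob [325. 151.] 156 [ 0.577 -0.168  0.1  ] span [0.034 0.07  0.021]
side blob [375. 311.] 168 [0.336 0.273 0.071] span [0.029 0.057 0.008]
```

```bash
python3 -m inch '[0,0.03,-0.25,-0.02,0,0,0, 0,0.03,-0.25,-0.02,0,0,0, 0,0.03,-0.25,-0.02,0,0,0, 0,0.03,-0.25,-0.02,0,0,0, 0,0,0,0,0,0,0, 0,0,0,0,0,0,0, 0,0,0,0,0,0,0]' 55; python3 - <<'E'
from h import *
s=pots(); save('c2',s)
E
python3 -m inch '[0,0.05,-0.25,-0.02,0,0,0, 0,0.05,-0.25,-0.02,0,0,0, 0,0.05,-0.25,-0.02,0,0,0, 0,0,0,0,0,0,0, 0,0,0,0,0,0,0, 0,0,0,0,0,0,0]' 55; python3 - <<'E'
from h import *
s=pots(); save('c3',s)
E
```

```text
time_s: 21.48
ee_pos: [0.6351, -0.1746, 0.1329]
eef_rot: [2.963, -0.0, 1.429]
force: [0.5, -0.3, -1.8]
grip_width: 0.0155
side blob [296. 128.] 53 [ 0.662 -0.177  0.154] span [0.092 0.175 0.149]
side blob [313. 134.] 62 [ 0.609 -0.165  0.153] span [0.026 0.021 0.025]
side blob [325. 149.] 151 [ 0.579 -0.17   0.105] span [0.036 0.067 0.026]
side blob [375. 311.] 162 [0.337 0.273 0.072] span [0.028 0.058 0.007]
time_s: 22.28
ee_pos: [0.6351, -0.1746, 0.1406]
eef_rot: [2.903, -0.0, 1.429]
force: [-0.8, 0.1, -1.3]
grip_width: 0.0155
side blob [296. 125.] 48 [ 0.661 -0.178  0.162] span [0.094 0.185 0.151]
side blob [313. 132.] 52 [ 0.609 -0.164  0.16 ] span [0.024 0.013 0.022]
side blob [333. 152.] 153 [ 0.556 -0.167  0.104] span [0.036 0.068 0.02 ]
side blob [375. 311.] 168 [0.336 0.273 0.071] span [0.029 0.057 0.009]
```

```bash
python3 -m inch '[0,0,0,0,0,0,0, 0,0,0,0,0,0,0, 0,0,0,0,0,0,0, 0,0,0,0,0,0,0]' 55; python3 - <<'E'
from h import *
s=pots(); save('c4',cv2.resize(s[90:230,260:420],(640,560),interpolation=3))
E
```

```text
time_s: 22.82
ee_pos: [0.6351, -0.1747, 0.1407]
eef_rot: [2.903, -0.0, 1.429]
force: [1.0, -0.1, -0.3]
grip_width: 0.0156
side blob [296. 125.] 41 [ 0.657 -0.17   0.169] span [0.021 0.012 0.027]
side blob [313. 132.] 55 [ 0.608 -0.164  0.159] span [0.027 0.016 0.022]
side blob [354. 171.] 241 [ 0.486 -0.129  0.083] span [0.056 0.064 0.036]
side blob [375. 311.] 170 [0.336 0.273 0.072] span [0.028 0.058 0.01 ]
```

View pics/c4.png

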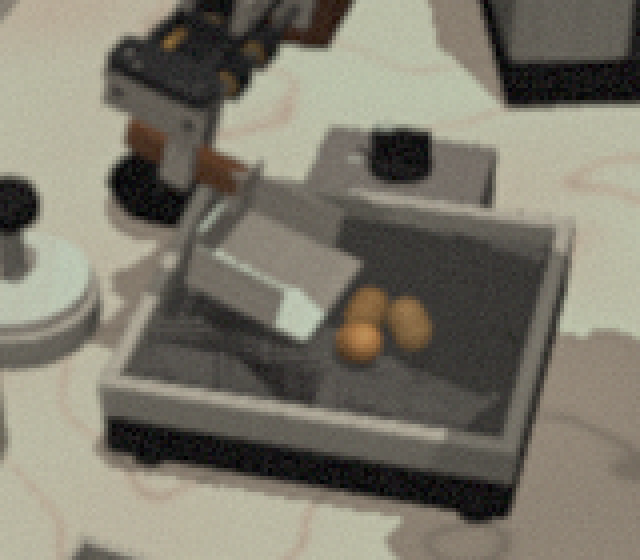

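All three potatoes are on the plate just in front of the scoop mouth. I'll lift straight up, level the scoop, and check that they settled.

```bash
python3 -m inch '[0,0,0,0,0,0,0, 0,0,0,0,0,0,0, 0,0.12,-0.5,0,0,0,0, 0,0.35,-1.45,0,0,0,0, 0,0.35,-1.45,0,0,0,0, 0,0.35,-1.45,0,0,0,0, 0,0.35,-1.45,0,0,0,0, 0,0.35,-1.45,0,0,0,0, 0,0,0,0.06,0,0,0, 0,0,0,0.06,0,0,0, 0,0,0,0.06,0,0,0, 0,0,0,0.058,0,0,0, 0,0,0,0,0,0,0]' 55; python3 - <<'E'
from h import *
s=pots(box=(.35,.66,-.3,-.03,.06,.1)); save('d1',s)
E
```

```text
time_s: 24.5
ee_pos: [0.6353, -0.1746, 0.2203]
eef_rot: [3.141, -0.0, 1.429]
force: [0.1, 1.2, -2.5]
grip_width: 0.0156
side blob [353. 173.] 173 [ 0.487 -0.123  0.081] span [0.033 0.068 0.029]
side blob [368. 167.] 72 [ 0.455 -0.155  0.082] span [0.025 0.025 0.022]
```

```bash
python3 -m inch '[1.75,-0.4,0,0,0,0,0, 3.49,-0.8,0,0,0,0,0, 3.49,-0.8,0,0,0,0,0, 3.49,-0.8,0,0,0,0,0, 3.49,-0.8,0,0,0,0,0, 3.49,-0.8,0,0,0,0,0, 3.49,-0.8,0,0,0,0,0, 3.49,-0.8,0,0,0,0,0, 3.49,-0.8,0,0,0,0,0, 3.49,-0.8,0,0,0,0,0, 3.49,-0.8,0,0,0,0,0, 3.49,-0.8,0,0,0,0,0, 3.49,-0.8,0,0,0,0,0, 1.75,-0.4,0,0,0,0,0, 0,0,0,0,0,-0.084,0, 0,0,0,0,0,-0.084,0, 0,0,0,0,0,0,0]' 55; python3 - <<'E'
from h import *
s=pots(box=(.35,.66,-.3,-.03,.06,.1)); t=pots('top',box=(.35,.66,-.3,-.03,.06,.1)); save('e',t)
q,E=ctrl.camera('side'); p=cloud('side',E).reshape(-1,3)
f=p[(p[:,0]>.475)&(p[:,0]<.55)&(abs(p[:,1]-.289)<.04)&(p[:,2]>.15)]
print(len(f),np.linalg.lstsq(np.c_[f[:,:2]-[.516,.289],np.ones(len(f))],f[:,2],rcond=None)[0])
E
```

```text
time_s: 26.68
ee_pos: [0.5958, 0.2892, 0.2205]
eef_rot: [3.14, 0.0, 1.596]
force: [0.1, 0.3, -1.3]
grip_width: 0.0156
side blob [353. 173.] 170 [ 0.487 -0.123  0.081] span [0.034 0.068 0.027]
side blob [368. 169.] 52 [ 0.455 -0.153  0.079] span [0.024 0.027 0.022]
top blob [362. 217.] 73 [ 0.493 -0.154  0.083] span [0.025 0.032 0.029]
top blob [349. 219.] 72 [ 0.486 -0.115  0.083] span [0.025 0.029 0.017]
top blob [365. 228.] 63 [ 0.457 -0.165  0.083] span [0.029 0.032 0.026]
4421 [-1.37762529  2.31203691  0.40107474]
```

Top view counts three separate potatoes well inside the plate. Now I'll lay the scoop down.

```bash
python3 -m inch '[0,0,2,0,0,0,0, 0,0,3.5,0,0,0,0, 0,0,3.5,0,0,0,0, 0,0,3.5,0,0,0,0, 0,0,3,0,0,0,0, 0,0,1.3,0,0,0,0, 0,0,0.5,0,0,0,0, 0,0,0.3,0,0,0,0, 0,0,0,0,0,0,0]' 55;  python3 -m inch '[0,0,0.15,0,0,0,0, 0,0,0,0,0,0,0]' 55
```

```text
time_s: 27.95
ee_pos: [0.5966, 0.2894, 0.0451]
eef_rot: [3.14, -0.0, 1.597]
force: [-0.8, -0.4, -0.9]
grip_width: 0.0156
time_s: 28.2
ee_pos: [0.5963, 0.2893, 0.0431]
eef_rot: [3.14, 0.0, 1.597]
force: [-0.3, 0.5, -1.7]
grip_width: 0.0155
```

```bash
python3 -m inch '[0,0,0.1,0,0,0,0, 0,0,0.08,0,0,0,0, 0,0,0,0,0,0,0]' 55
```

```text
time_s: 28.58
ee_pos: [0.5964, 0.2893, 0.0414]
eef_rot: [3.14, 0.0, 1.597]
force: [-0.9, -0.5, 3.0]
grip_width: 0.016
```

```bash
python3 -m inch '[0,0,0,0,0,0,0.6, 0,0,0,0,0,0,0.6, 0,0,0,0,0,0,0.6, 0,0,0,0,0,0,0.6, 0,0,0,0,0,0,0.6, 0,0,-1,0,0,0,0.6, 0,0,-3,0,0,0,0.6, 0,0,-4,0,0,0,0.6, 0,0,-5,0,0,0,0.6, 0,0,-5,0,0,0,0.6, 0,0,0,0,0,0,0.6]' 55; python3 - <<'E'
from h import *
np.set_printoptions(precision=4,suppress=True)
s,E=ctrl.camera('side'); p=cloud('side',E).reshape(-1,3)
f=p[(p[:,0]>.50)&(p[:,0]<.55)&(abs(p[:,1]-.289)<.04)&(p[:,2]<.015)&(p[:,2]>-.01)]
print(len(f),np.linalg.lstsq(np.c_[f[:,:2]-[.516,.289],np.ones(len(f))],f[:,2],rcond=None)[0])
h=p[(p[:,0]>.53)&(p[:,0]<.68)&(abs(p[:,1]-.289)<.03)&(p[:,2]>.064)&(p[:,2]<.08)]
print('handle top',len(h),h.min(0),h.max(0),np.median(h[:,2]))
# dial
for c in('top','side'):
    i,D=ctrl.camera(c); q=cloud(c,D).reshape(-1,3)
    m=(q[:,0]>.46)&(q[:,0]<.59)&(q[:,1]<-.29)&(q[:,1]>-.38)&(q[:,2]>.095)&(q[:,2]<.12); r=cv2.minAreaRect((q[m][:,:2]*1000).astype(np.float32)); print(c,'dial',m.sum(),r,np.median(q[m][:,2]))
    for r in ctrl.place_of(c,'dial_grip')[:2]: print(r,atz(c,r['centre'],.089))
    if c=='top': save('f',np.hstack([cv2.resize(i[160:260,380:460],(480,600),interpolation=3)])); save('ft',i)
E
```

```text
time_s: 29.95
ee_pos: [0.5972, 0.2898, 0.2265]
eef_rot: [3.133, -0.003, 1.597]
force: [0.1, -0.5, -0.3]
grip_width: 0.0564
561 [-0.0086  0.0176  0.0029]
handle top 312 [0.5503 0.2823 0.0641] [0.6395 0.3002 0.0743] 0.07024417021243057
top dial 48 ((522.7835083007812, -329.03851318359375), (9.21403694152832, 43.48545455932617), 88.8907470703125) 0.1018264152833727
{'centre': [418.2, 208.6], 'score': 0.46} [ 0.5213 -0.3306  0.089 ]
side dial 0 ((0.0, 0.0), (0.0, 0.0), 0.0) nan
{'centre': [370.2, 162.6], 'score': 0.54} [ 0.4527 -0.1672  0.089 ]
{'centre': [357.6, 123.3], 'score': 0.51} [ 0.5319 -0.3395  0.089 ]
  return _methods._mean(a, axis=axis, dtype=dtype,
  ret = ret.dtype.type(ret / rcount)
```

```bash
python3 - <<'E'
from h import *
i=cv2.imread('pics/ft.png')
for c in('top','side'):
    D=np.load(f'pics/{c}0.npy'); q=cloud(c,D).reshape(-1,3); m=(q[:,0]>.3)&(q[:,0]<.75)&(q[:,1]<-.38)&(q[:,1]>-.8)&(q[:,2]>.03)
    p=q[m]; print(c,m.sum()); 
    for z in(.03,.15,.25):
        w=p[p[:,2]>z]; w=w[w[:,0]>.42]
        if len(w): k=np.argsort(w[:,1])[-8:]; print(z,w[k].round(3).tolist()[:4])
E
python3 -m inch '[-1.92,-0.28,0,0,0,0,0.5, -3.85,-0.566,0,0,0,0,0.5, -3.85,-0.566,0,0,0,0,0.5, -3.85,-0.566,0,0,0,0,0.5, -3.85,-0.566,0,0,0,0,0.5, -3.85,-0.566,0,0,0,0,0.5, -3.85,-0.566,0,0,0,0,0.5, -3.85,-0.566,0,0,0,0,0.5, -3.85,-0.566,0,0,0,0,0.5, -3.85,-0.566,0,0,0,0,0.5, -3.85,-0.566,0,0,0,0,0.5, -3.85,-0.566,0,0,0,0,0.5, -3.85,-0.566,0,0,0,0,0.5, -3.85,-0.566,0,0,0,0,0.5, -3.85,-0.566,0,0,0,0,0.5, -3.85,-0.566,0,0,0,0,0.5, -1.92,-0.28,0,0,0,0.017,0.5, 0,0,0,0,0,0,0.5]' 55
```

```text
top 13282
0.03 [[0.476, -0.534, 0.068], [0.476, -0.534, 0.193], [0.473, -0.534, 0.219], [0.473, -0.534, 0.076]]
0.15 [[0.479, -0.535, 0.23], [0.476, -0.534, 0.219], [0.476, -0.534, 0.193], [0.473, -0.534, 0.219]]
0.25 [[0.476, -0.536, 0.282], [0.474, -0.536, 0.304], [0.479, -0.535, 0.283], [0.476, -0.535, 0.316]]
side 9048
0.03 [[0.476, -0.529, 0.206], [0.481, -0.529, 0.046], [0.474, -0.529, 0.303], [0.478, -0.529, 0.324]]
0.15 [[0.48, -0.529, 0.225], [0.467, -0.529, 0.297], [0.476, -0.529, 0.206], [0.474, -0.529, 0.303]]
0.25 [[0.473, -0.53, 0.296], [0.473, -0.53, 0.255], [0.48, -0.53, 0.304], [0.467, -0.529, 0.297]]
time_s: 32.45
ee_pos: [0.5211, -0.3294, 0.2206]
eef_rot: [3.141, -0.0, 1.578]
force: [-0.0, 0.1, -0.4]
grip_width: 0.0472
```

```bash
python3 -m inch '[0.09,0.14,2,0,0,0,0.5, 0,0,3.5,0,0,0,0.5, 0,0,3.5,0,0,0,0.5, 0,0,2.5,0,0,0,0.5, 0,0,1.5,0,0,0,0.5, 0,0,1,0,0,0,0.5, 0,0,0,0,0,0,0.5, 0,0,0,0,0,0,0, 0,0,0,0,0,0,0, 0,0,0,0,0,0,0, 0,0,0,0,0,0,0, 0,0,0,0,0,0,0, 0,0,0,0,0,0,0, 0,0,0,0,0,0,0, 0,0,0,0,0,0,0]' 50; python3 - <<'E'
from station import ctrl
o=ctrl.get_obs(); print(o['qpos'],o['moment'])
E
```

```text
time_s: 34.33
ee_pos: [0.5232, -0.329, 0.0813]
eef_rot: [3.14, 0.002, 1.58]
force: [0.3, -6.2, -0.4]
grip_width: 0.0114
[-6.20212783e-01  5.68389216e-01  1.44017042e+00 -8.85499901e-04
  1.13053049e+00 -2.19946869e+00] [-1.19959396  0.0844468   0.09190329]
```

```bash
python3 -m inch '[-0.1,0,0,0,0,0,0, 0,0,0,0,0,0.1,0, 0,0,0,0,0,0.1,0, 0,0,0,0,0,0.1,0, 0,0,0,0,0,0.1,0, 0,0,0,0,0,0.1,0, 0,0,0,0,0,0.1,0, 0,0,0,0,0,0,0]' 50; python3 - <<'E'
from station import ctrl
o=ctrl.get_obs(); print(o['qpos'],o['moment'],o['force'])
E
```

```text
time_s: 35.33
ee_pos: [0.5233, -0.329, 0.0813]
eef_rot: [3.14, -0.0, 0.981]
force: [-2.5, -1.6, 3.1]
grip_width: 0.0115
[-6.20709002e-01  5.69234475e-01  1.43885484e+00  2.91354531e-04
  1.13228502e+00 -1.60140549e+00] [-0.24936254  0.3389757   0.07205265] [-2.49903382 -1.63446388  3.1435829 ]
```

```bash
python3 -m inch '[0,0,0,0,0,0.1,0, 0,0,0,0,0,0.1,0, 0,0,0,0,0,0.1,0, 0,0,0,0,0,0.1,0, 0,0,0,0,0,0.1,0, 0,0,0,0,0,0.1,0, 0,0,0,0,0,0.015,0, 0,0,0,0,0,0,0, 0,0,0,0,0,0,0]' 50; python3 - <<'E'
from h import *
o=ctrl.get_obs(); print(o['qpos'],o['moment'],o['force'],o['eef_rot'])
s,E=ctrl.camera('side');save('g1',s);t,D=ctrl.camera('top');save('g2',t)
save('g',np.hstack([cv2.resize(s[90:170,310:410],(500,400),interpolation=3),cv2.resize(t[170:250,390:450],(300,400),interpolation=3)]))
E
```

```text
time_s: 36.45
ee_pos: [0.5233, -0.329, 0.0813]
eef_rot: [3.141, -0.001, 0.367]
force: [-1.9, -1.7, 5.4]
grip_width: 0.0116
[-6.20629612e-01  5.69240764e-01  1.43886794e+00  2.99053238e-04
  1.13213511e+00 -9.87653094e-01] [-0.48345236  0.39986224  0.13094501] [-1.9098665  -1.71010082  5.36815798] [ 3.14061591e+00 -9.68873182e-04  3.66897122e-01]
```

View pics/g.png

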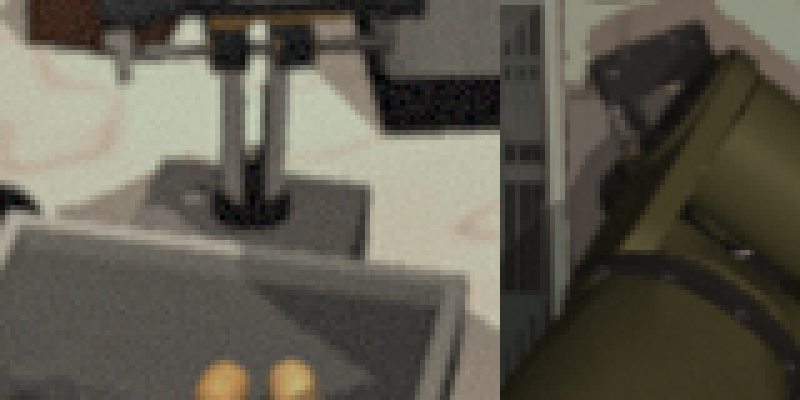

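The side view shows the fingers clamped on the dial bar at about (255,195). The tool's vertical moment of +0.13 N m matches the spring at the third detent. I'll hold, do a final check, and hand in.

```bash
python3 -m inch '[0,0,0,0,0,0,0, 0,0,0,0,0,0,0, 0,0,0,0,0,0,0, 0,0,0,0,0,0,0, 0,0,0,0,0,0,0, 0,0,0,0,0,0,0, 0,0,0,0,0,0,0, 0,0,0,0,0,0,0]' 50; python3 - <<'E'
from h import *
pots(box=(.35,.66,-.3,-.03,.06,.1)); s,E=ctrl.camera('side'); p=cloud('side',E).reshape(-1,3)
h=p[(p[:,0]>.53)&(p[:,0]<.68)&(abs(p[:,1]-.289)<.03)&(p[:,2]>.05)&(p[:,2]<.1)]; print('handle',h.min(0).round(3),h.max(0).round(3))
D=np.load('pics/side0.npy'); d=(abs(D-E)>.02)
for l in('canister','burger_press','dish','pepper_jar','turner'):
    print(l,[(np.round(r['centre']),round(r['score'],2)) for r in ctrl.place_of('side',l)[:1]])
o=ctrl.get_obs(); print(o['time_s'],o['moment'],o['eef_rot'],o['grip_width'])
ctrl.hand_in()
E
```

```text
time_s: 37.55
ee_pos: [0.5233, -0.329, 0.0813]
eef_rot: [3.141, -0.001, 0.367]
force: [-2.5, -2.6, 5.4]
grip_width: 0.0119
side blob [353. 173.] 171 [ 0.488 -0.124  0.081] span [0.032 0.065 0.029]
side blob [368. 169.] 46 [ 0.456 -0.153  0.079] span [0.025 0.025 0.016]
handle [0.549 0.281 0.05 ] [0.64  0.313 0.074]
canister [(array([246., 204.]), 0.92)]
burger_press [(array([264., 169.]), 0.87)]
dish [(array([302., 145.]), 0.58)]
pepper_jar [(array([223., 223.]), 0.68)]
turner [(array([204., 273.]), 0.65)]
37.9 [-0.54219534  0.48303925  0.12289794] [ 3.14060918e+00 -9.70753985e-04  3.66550717e-01] 0.011734325884878473
the job is handed in; nothing more can be done
```

I moved all three potatoes onto the griddle plate with the aluminium scoop, laid the scoop flat back where it started, and let go of it. I then turned the dial about 1.21 rad clockwise. I handed in at about 38 s of the 67 s allowed, with the gripper still holding the dial.

**Potatoes:** the top view, taken before I laid the scoop down, counted three separate potatoes well inside the plate rim. In the last side view two of them merged into one blob, but the blobs had not moved.

**Scoop:** its handle top was at about 70 mm after release, matching a scoop lying flat. I did not check its tilt again at the end.

**Dial:** the gripper held steady on the bar at about 11.7 mm. The resisting moment was 0.12–0.13 N m, against an expected 0.14 N m at the third detent. The arm hid the pointer, so 1.21 rad is inferred from the wrist turn and this moment, not read off the dial.

**Bystanders:** the networks still found all five near where they appeared in the first picture. I did not measure how far each had moved, though no force reading suggested any contact. The orange look-alike scoop was left alone.

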